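# Clamp a silver bar with the L-slot bar holder

### The job

On the goldsmith's bench, clamp the silver bar in the bar holder: with the fingertips, and without gripping it, gently push the upright steel post along the long leg of its L-shaped slot until it reaches the corner, so that the jaw it carries shoves the bar up against the fence, then push the post sideways into the short leg, all the way to its end, so that the jaw is locked. Do not touch the bar itself, and leave the jar, the steel block and the hammer where they are.

Things in the scene. Friction and masses are not known exactly. Their poses are not given: they have to be found in the camera images.
- holder: Bar holder, fixed to the bench. Grey base 305 x 155 x 15 mm; on its rear part an aluminium gate plate (x -125 to 20, y -60 to 75 mm, top 36 mm above the bench) with the L slot, 14 mm wide. Origin on the bench surface under the long leg's line; x runs along the long leg from rear to fence, y along the short leg from corner to locked end, z up. Only the post stands above 38 mm.
- slot_corner (a point): Corner of the slot, on the plate's top: the post's axis is here at the end of the long leg. Holder x = -10, y = 0, z = 36 mm. The rear end of the long leg is 80 mm behind it (holder x = -90 mm); the long leg is the line y = 0. Axes as the holder's.
- slot_end (a point): End of the short leg, on the plate's top: the post's axis is here when locked. Holder x = -10, y = 40, z = 36 mm. Axes as the holder's.
- fence (a point): Middle of the steel fence's face, at the front end of the bed: holder x = 135.5, y = 7.5, z = 26 mm. Fence 90 mm wide, top 37 mm above the bench. The bed's floor is 15 mm above the bench, with 5 mm lips at its sides. Axes as the holder's.
- post_mid (a point): Point on the axis of the upright steel post standing out of the slot, 58 mm above the bench (axes as the holder's). Post: square, 16 mm across its flats with relieved edges, sides square to the holder's axes, flat top 75 mm above the bench; its -x, +x, -y, +y sides are called post_c1, c2, c3, c4. It stays upright, slides only within the slot, cannot be lifted out, and stays where it is left.
- jaw (a joint): Travel of post and jaw along the long leg (holder +x), m: 0 at the rear end, 0.080 at the corner, a hard stop. About 3 N of friction, no spring. Starts at 0 to 0.025. The jaw, a steel block 72 mm wide with its top 37 mm above the bench, goes with it: front face at holder x = 34 mm plus this travel.
- post (a joint): Travel of the post along the short leg (holder +y), m: 0 in the long leg, 0.040 at the locked end, a hard stop. Free to move only with the jaw within about 1 mm of 0.080. About 2 N of friction, no spring. Starts at 0.
- bar: Loose silver bar, 20 mm (its x) x 50 mm (its y) x 10 mm, about 105 g, lying flat on the bed between jaw and fence. Origin at the centre of its underside. With the jaw at the corner it has 1.5 mm of play between jaw and fence, its centre then at holder x = 124 to 125.5 mm.
- jar: Bystander: amber glass jar with a black cap, 44 mm diameter, 55 mm high, left of the holder. Origin at the centre of its underside.
- block: Bystander: flat steel bench block 60 x 60 x 20 mm, left of the bed. Origin at the centre of its underside.
- hammer: Bystander: small hammer 220 mm long, lying to the right of the holder, at most 30 mm high. Origin at the middle of its length, on the bench.
There are look-alikes about, which are no part of the job. What is meant by the bar is not brown or green, and is the larger of those in its own colour.

How it is judged:
By the outcome, as a careful person would: the job done as asked, in the order asked, and still so for the second after the job is handed in, with the robot touching nothing.
It also fails if it takes over 40 s, if anything falls off the work surface, if the arm or the gripper's body presses on something with over 40 N, if the wrist force passes 120 N, or if a joint passes its speed limit or range.

### The arm

A 6-joint arm with a two-finger parallel gripper is mounted at the origin on the work surface. World frame = base frame: x ahead of the robot, y to its left, z up, the work surface at z = 0. Lengths are in mm, angles in degrees, forces in N, time in s.
With the tool pointing down it reaches from about 275 to 825 mm from the base axis. Payload 5.2 kg.
Tool frame: the origin (TCP) lies at the very end of the fingers, on their centre line; the grasp point (between the pads) lies 19 mm behind it; z points along the fingers, y is the direction in which the jaws open and shut (so a half turn about z gives the same grasp; the last joint's range is limited). The gripper opens to 93 mm and grips with 3 to 60 N. Pads are 15 mm wide; open, the fingers measure 128 mm over their backs; the gripper's body (75 mm by 188 mm) begins 65 mm behind the grasp point.
Start: joints at [59.599, 14.817, 87.949, -0, 77.235, -11.62], TCP at [177.057, 520.726, 180.153] pointing down, gripper open.
Joint ranges: [-179.93, 179.93], [-52.35, 119.4], [10.71, 147.94], [-69.91, 249.91], [12.55, 155.21], [-178.61, 178.61]. Speed limits (degrees/s): [147.25, 147.25, 180, 180, 180, 180].

### API

Orientations are given as [roll, pitch, yaw] about the fixed x, y, z axes, in that order (R = Rz(yaw) Ry(pitch) Rx(roll)).
In Python, from workcell import manip gives the robot as it stands. Calls block until the motion is done:
- manip.move_ptp(position, orientation): joint-space move of the TCP to a pose.
- manip.move_l(position, frame=None, vel=150): straight line of the TCP; frame=None keeps the orientation; vel is the mean speed in mm/s.
- manip.move_j(angles): joint-space move.
- manip.set_gripper(opening): finger opening in mm; the grip force is fixed at half the most; returns when the fingers have stopped.
- manip.pause(seconds).
- manip.inverse_kinematics(position, orientation): joint angles nearest the present ones, or None.
- manip.observe(): the state.
- manip.grab_frame(name): name is "scene" or "side" or "wrist"; returns (picture, depth): 480x640x3 uint8, red, green, blue; 480x640 float32, mm along the optical axis (not along the pixel's ray), 0 where there is no reading.
- manip.get_calibration(name): a dict with "intrinsics" (3x3 intrinsics, pixels), "cam_to_world" (4x4, takes a point from camera to world coordinates). Camera axes: x right, y down, z forward; pixel columns grow to the right and rows downward; lengths in mm; the calibration is good to about 2 mm. The wrist camera is an equidistant fisheye: a pixel r from the principal point sees the ray r / f radians off the axis. A picture is of the moment at which its call begins: read the wrist's pose just before it. get_calibration takes no time and is no camera call; for the wrist camera it gives the pose at the moment of the call.
A pose or a line that the arm cannot do raises manip.PlanningError and nothing moves.
- manip.job_done(): hands the job in, once; it reports no verdict.
The state is a dict: "clock": time; "q": joint angles; "qvel": joint speeds; "tau": joint torques, N m; "ee_pos": TCP position; "eef_rot": TCP orientation; "contact_force": force on the tool from outside, world axes, zero at the start; "ft_torque": the same for the moment, N m; "opening": finger opening in mm.
Only numpy, scipy, OpenCV 4.12 (cv2) and the standard library are available. Lean on these libraries where they do the work, as an engineer would, in place of code of your own. Each camera call takes 0.05 s, during which the arm holds its last target. There are 200 camera calls.

## Working session

There is one attempt and no reset: what is moved stays moved. The work goes in short steps, each a Python script; the robot and the scene stay as the last script left them, time stands still between calls to the robot, and variables do not carry over. Pictures are saved under pics/ and viewed, about 8 in all and at most 12, crops included, and the job is handed in when it is done.

```bash
mkdir -p pics
python3 - <<'E'
from workcell import manip
import cv2,numpy as np
for n in("scene","side"):
    p,d=manip.grab_frame(n); np.savez(n+".npz",p=p,d=d); cv2.imwrite(f"pics/{n}0.png",p[...,::-1])
    c=manip.get_calibration(n); print(n,c["intrinsics"],c["cam_to_world"].round(3))
print(manip.observe())
E
```

```text
scene [[550.54173826   0.         318.44749052]
 [  0.         550.54173826 235.72225599]
 [  0.           0.           1.        ]] [[ 2.100000e-02  8.690000e-01 -4.940000e-01  1.070386e+03]
 [ 1.000000e+00 -2.400000e-02 -1.000000e-03  4.155400e+01]
 [-1.300000e-02 -4.940000e-01 -8.700000e-01  7.872790e+02]
 [ 0.000000e+00  0.000000e+00  0.000000e+00  1.000000e+00]]
side [[448.99159433   0.         322.340481  ]
 [  0.         448.99159433 240.71363753]
 [  0.           0.           1.        ]] [[ 9.48000e-01 -1.77000e-01  2.65000e-01  4.32036e+02]
 [-3.18000e-01 -4.97000e-01  8.07000e-01 -5.78989e+02]
 [-1.10000e-02 -8.50000e-01 -5.27000e-01  5.13199e+02]
 [ 0.00000e+00  0.00000e+00  0.00000e+00  1.00000e+00]]
{'clock': 0.1, 'q': array([ 5.95997291e+01,  1.48566650e+01,  8.80047031e+01, -9.10411160e-04,
        7.72354010e+01, -1.16197606e+01]), 'qvel': array([-0.11239482, -0.04593834, -0.1088612 , -0.03435963,  0.06868623,
        0.0192372 ]), 'tau': array([ 3.49851514e-03, -4.38211584e+01, -2.84646696e+01,  7.19755213e-02,
        3.61094240e-02, -2.08229125e-05]), 'ee_pos': array([176.76405349, 520.22731451, 179.38677902]), 'eef_rot': array([-1.79905035e+02, -1.86214254e-02,  1.61219676e+02]), 'contact_force': array([ 0.47859312, -0.23128537, -0.10738901]), 'ft_torque': array([0.01343097, 0.02663544, 0.02485258]), 'opening': 92.74331419784542}
```

View pics/scene0.png

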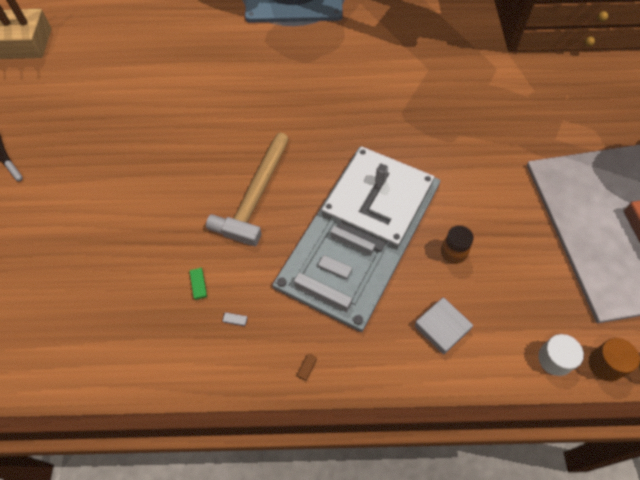

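View pics/side0.png

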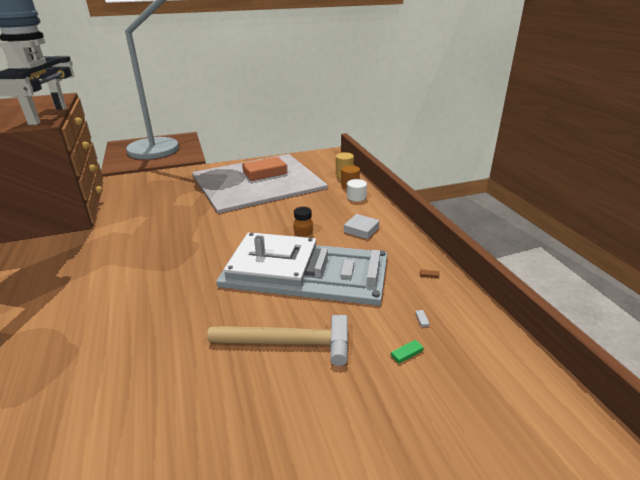

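The scene view shows the holder with its post at about (382,172), the jaw at (353,238), the fence at (322,292), and the hammer, jar and block around it. There are two silver bars: one on the bed at (335,267) and a smaller one at (235,319) on the bench. The larger, on the bed, is the one meant. The brown one at (307,367) and the green one at (198,283) are excluded. I'll measure the pose from depth and confirm in a crop.

```bash
cat > h.py <<'E'
from workcell import manip
import cv2,numpy as np
def cloud(n,d):
    c=manip.get_calibration(n);K=c["intrinsics"];T=c["cam_to_world"]
    v,u=np.mgrid[:480,:640]
    P=np.stack([(u-K[0,2])/K[0,0]*d,(v-K[1,2])/K[1,1]*d,d],-1)
    return P@T[:3,:3].T+T[:3,3]
E
python3 - <<'E'
from h import *
for n,roi in(("scene",(260,140,450,335)),("side",(215,225,395,305))):
    f=np.load(n+".npz");p,d=f["p"],f["d"];W=cloud(n,d)
    m=np.zeros(d.shape,bool);m[roi[1]:roi[3],roi[0]:roi[2]]=1;m&=d>0
    z=W[...,2]
    t=W[m&(z<4)&(z>-6)];print(n,"bench z",np.median(t[:,2]) if len(t) else None)
    wh=m&(p.min(-1)>200)&(abs(z-36)<5)
    r=cv2.minAreaRect(W[wh][:,:2].astype(np.float32));print("plate",r,cv2.boxPoints(r).round(1).tolist(),np.median(z[wh]))
    b=m&(z>9)&(z<45)
    r=cv2.minAreaRect(W[b][:,:2].astype(np.float32));print("base",r,cv2.boxPoints(r).round(1).tolist())
    q=m&(z>45);print("post",W[q].mean(0),W[q].min(0),W[q].max(0),q.sum())
    q=m&(z>70);print("top",W[q].mean(0),q.sum())
f=np.load("scene.npz")["p"]
cv2.imwrite("pics/crop1.png",cv2.resize(f[140:335,250:450,::-1],(800,780))[:,:] [:600] if 0 else cv2.resize(f[140:335,250:450,::-1],(600,585),interpolation=cv2.INTER_CUBIC))
E
```

```text
scene bench z 0.2278554786632867
plate ((564.2905883789062, 141.0923614501953), (132.61204528808594, 144.15379333496094), 60.66590118408203) [[469.0, 118.5999984741211], [594.5999755859375, 48.0], [659.5999755859375, 163.60000610351562], [533.9000244140625, 234.1999969482422]] 36.23166505877282
base ((617.8768920898438, 89.0385513305664), (325.8678283691406, 340.0640563964844), 81.94176483154297) [[426.70001220703125, -48.5], [763.4000244140625, -96.0999984741211], [809.0999755859375, 226.5], [472.3999938964844, 274.20001220703125]]
post [563.36307141 158.15639437  63.68565633] [532.17272058 134.90202317  45.16426947] [671.87881832 241.03033518  78.89523799] 236
top [544.09556136 144.60189022  74.53336736] 95
side bench z 0.608953357846417
plate ((621.5325927734375, 109.29327392578125), (138.0221710205078, 274.97442626953125), 60.06655502319336) [[467.8999938964844, 118.0999984741211], [706.2000122070312, -19.100000381469727], [775.0999755859375, 100.5], [536.7999877929688, 237.6999969482422]] 36.55841786473337
base ((648.6904296875, 156.0728759765625), (266.4272766113281, 304.9465026855469), 60.43732833862305) [[450.29998779296875, 115.4000015258789], [715.5999755859375, -35.0], [847.0, 196.6999969482422], [581.7999877929688, 347.20001220703125]]
post [542.84433437 141.0657474   63.06221452] [533.92888097 134.46675419  45.11602451] [553.9441798  154.53239974  77.63705822] 173
top [543.44272415 143.25058187  74.09556361] 58
```

View pics/crop1.png

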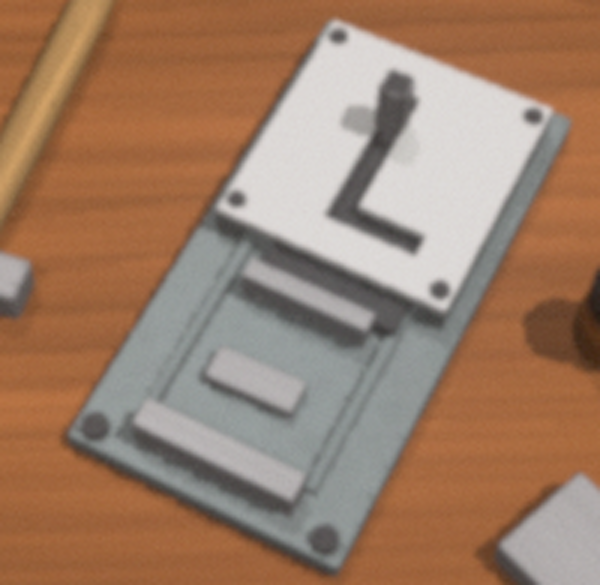

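The crop confirms it: the bar (crop (255,380)) lies between the jaw and the fence, and the post is near the rear of the long leg with its top at crop (398,80). The scene plate fit gives a holder origin near (606.4,108.9) and a yaw near -29.5°. That puts the post at holder x≈-72 and y≈0, about 18 mm of travel, and both cameras agree. Next is the approach and the first push.

```bash
cat >> h.py <<'E'
YAW=-29.5; O=np.array([606.4,108.9]); a=np.radians(YAW)
R=np.array([[np.cos(a),-np.sin(a)],[np.sin(a),np.cos(a)]])
def w(x,y,z): return [*(O+R@[x,y]),z]
def st():
    s=manip.observe(); f=s["contact_force"]; p=R.T@(s["ee_pos"][:2]-O)
    return s["clock"],p.round(2),round(s["ee_pos"][2],1),(R.T@f[:2]).round(2),round(f[2],1)
def go(x,y,z,v=150): manip.move_l(w(x,y,z),vel=v)
def push(ax,x,y,z,end,lim=9,step=1.0):
    """step along axis ax until the reaction passes lim or the TCP command reaches end"""
    p=[x,y]
    while p[ax]<end:
        p[ax]+=step; go(*p,z,25); s=st()
        print(p,s)
        if -s[3][ax]>lim: break
    return p
E
python3 - <<'E'
from h import *
manip.set_gripper(0)
manip.move_ptp(w(-106,0,150),[180,0,YAW+180])
go(-106,0,48,120); print(st(), manip.observe()["opening"])
go(-96,0,48,60); print(st())
go(-80,0,48,30); print(st())
p,d=manip.grab_frame("side"); cv2.imwrite("pics/s1.png",cv2.resize(p[190:320,180:400,::-1],(800,473)))
E
```

```text
(4.35, array([-105.55,    0.49]), np.float64(48.7), array([-0.18,  0.66]), np.float64(-0.7)) 0.2506864202281052
(4.6667, array([-95.07,   0.19]), np.float64(48.5), array([0.03, 0.13]), np.float64(1.3))
(5.35, array([-80.05,  -0.09]), np.float64(47.9), array([-0.06, -0.39]), np.float64(-0.3))
```

View pics/s1.png

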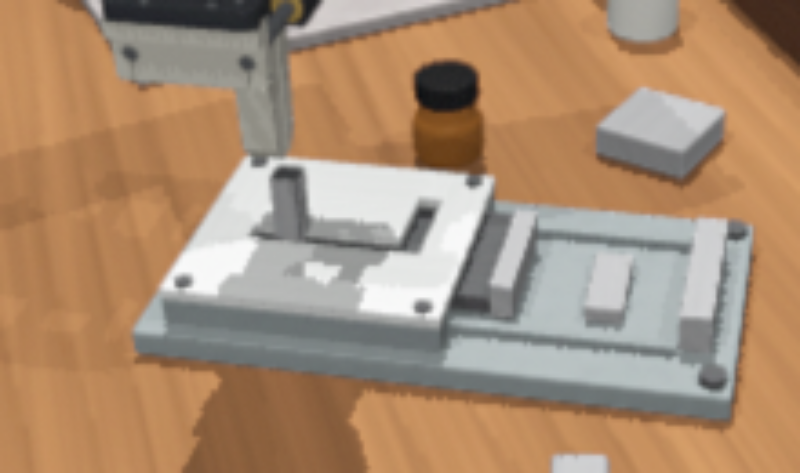

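The crop shows the fingers away from the post, near (265,150), while the state puts the TCP beside the post. No contact force was felt either. I'll check the frames with the TCP projected into them before moving on.

Run:
```python
from h import *
s=manip.observe();print(st(),s["ee_pos"],s["eef_rot"],s["opening"])
ims=[]
for n in("scene","side"):
    c=manip.get_calibration(n);p,d=manip.grab_frame(n);im=p[...,::-1].copy();W=cloud(n,d)
    def pr(P):
        T=np.linalg.inv(c["cam_to_world"]);q=c["intrinsics"]@(T[:3,:3]@P+T[:3,3]);return tuple(int(i) for i in (q[:2]/q[2]).round())
    for P,col in((s["ee_pos"],(0,0,255)),(np.array(w(-72,0,75)),(255,0,0)),(np.array(w(-10,40,36)),(0,255,0)),(np.array(w(135.5,7.5,37)),(0,255,255))):
        cv2.circle(im,pr(P),2,col,-1)
    u,v=pr(s["ee_pos"]); u=np.clip(u,100,540);v=np.clip(v,120,360)
    ims.append(cv2.resize(im[v-120:v+120,u-90:u+90],(400,533)))
    m=(d>0)&(np.hypot(W[...,0]-s["ee_pos"][0],W[...,1]-s["ee_pos"][1])<90)&(W[...,2]>42)
    q=W[m]; print(n,"pts in 42-60:",q[q[:,2]<60].mean(0),q[q[:,2]<60].min(0),q[q[:,2]<60].max(0))
cv2.imwrite("pics/both.png",np.hstack(ims))
```

```text
(5.4, array([-8.017e+01, -8.000e-02]), np.float64(47.9), array([ 0.2 , -0.45]), np.float64(-0.0)) [536.586586   148.3117744   47.90072876] [-1.79992598e+02 -1.89385135e-02  1.50497307e+02] 0.6579574706347346
scene pts in 42-60: [548.44565808 143.59795695  51.38042262] [542.1009177  135.07486249  42.02304305] [552.84188513 154.42816669  59.84477348]
side pts in 42-60: [542.69565345 139.96588226  51.15122888] [533.93351239 135.34812578  42.06258951] [552.9036276  147.34523473  59.72221257]
```

View pics/both.png

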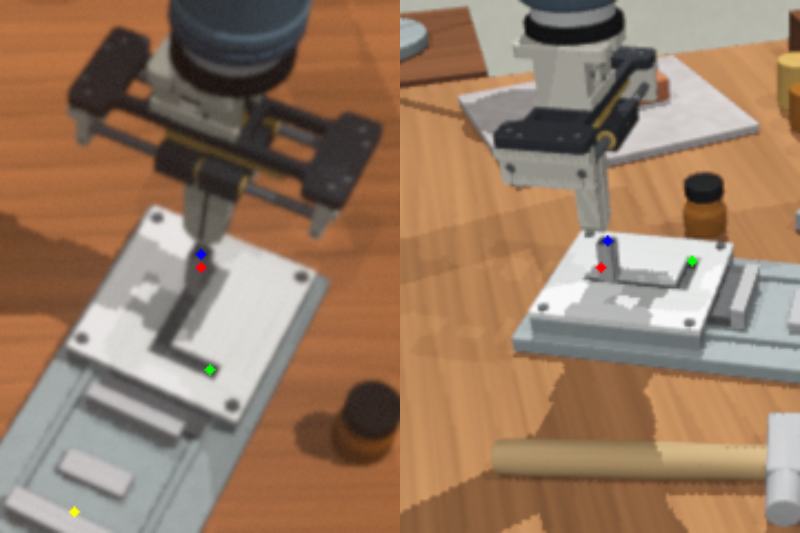

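The red dot (reported TCP) is in the right place at the post. The green dot (slot end) and blue dot (post top) also match, so the holder pose is good. The visible fingertips, though, end well above the red dot in both views: scene crop (205,240), side crop (593,230). I'll measure where they really are.

Run:
```python
from h import *
s=manip.observe();e=s["ee_pos"]
for n in("scene","side"):
    p,d=manip.grab_frame(n);W=cloud(n,d)
    H=(W[...,:2]-O)@R
    for z0 in range(60,150,6):
        m=(d>0)&(np.hypot(W[...,0]-e[0],W[...,1]-e[1])<70)&(W[...,2]>=z0)&(W[...,2]<z0+6)
        if m.sum()>3: print(n,z0,m.sum(),"x",H[m][:,0].min().round(1),H[m][:,0].max().round(1),"y",H[m][:,1].min().round(1),H[m][:,1].max().round(1))
c=manip.get_calibration("wrist");print(c["cam_to_world"].round(2),e)
```

```text
scene 60 26 x -77.7 -64.1 y -6.8 8.0
scene 66 23 x -80.4 -64.7 y -7.6 8.0
scene 72 87 x -81.9 -64.2 y -8.0 8.0
scene 84 8 x -75.3 -71.4 y -7.5 7.1
scene 90 36 x -89.2 -70.0 y -15.7 12.9
scene 96 53 x -83.1 -69.7 y -16.2 13.6
scene 102 45 x -86.1 -70.7 y -17.9 13.8
scene 108 55 x -89.7 -70.1 y -15.0 14.1
scene 114 53 x -87.6 -69.6 y -16.0 15.1
scene 120 59 x -85.6 -70.1 y -16.7 15.1
scene 126 52 x -79.7 -70.5 y -16.3 15.3
scene 132 56 x -75.8 -70.4 y -17.1 15.8
scene 138 35 x -73.5 -70.2 y -17.6 15.2
scene 144 4 x -72.8 -71.1 y -11.5 -9.4
side 60 28 x -78.8 -64.5 y -9.2 7.4
side 66 28 x -80.8 -64.6 y -8.4 3.5
side 72 48 x -80.2 -64.4 y -9.1 8.6
side 84 6 x -87.4 -71.0 y -7.0 2.6
side 90 25 x -89.0 -70.6 y -13.1 12.1
side 96 38 x -88.1 -70.1 y -16.2 11.9
side 102 44 x -89.7 -70.5 y -16.8 13.1
side 108 38 x -88.5 -70.5 y -18.6 13.5
side 114 48 x -88.7 -70.4 y -18.6 12.8
side 120 40 x -89.0 -70.3 y -18.1 14.0
side 126 43 x -87.4 -70.3 y -18.8 15.1
side 132 20 x -86.4 -69.8 y -18.6 16.8
side 138 14 x -72.3 -70.5 y -7.5 14.3
side 144 15 x -72.1 -70.3 y -11.1 13.1
[[ 4.9000e-01  8.3000e-01  2.6000e-01  4.6299e+02]
 [ 8.7000e-01 -4.7000e-01 -1.5000e-01  1.8956e+02]
 [ 0.0000e+00  3.0000e-01 -9.5000e-01  2.5171e+02]
 [ 0.0000e+00  0.0000e+00  0.0000e+00  1.0000e+00]] [536.57557342 148.3790087   47.9545755 ]
```

Both depth clouds put the real finger end at z≈87, while the reported TCP is at z=48. The fingers therefore end about 39 mm short of the stated TCP, and they passed over the post without touching it. x and y agree. I'll back off, come down in stages and let the cameras measure the tip height, with the force as a check.

```bash
cat >> h.py <<'E'
def tip(x,y):
    """lowest finger height near holder (x,y), seen by both cameras"""
    o=[]
    for n in("scene","side"):
        p,d=manip.grab_frame(n);W=cloud(n,d);H=(W[...,:2]-O)@R
        m=(d>0)&(abs(H[...,0]-x)<13)&(abs(H[...,1]-y)<20)&(W[...,2]>41)
        z=np.sort(W[...,2][m]); o.append(z[:5].round(1).tolist() if len(z) else None)
    return o
E
python3 - <<'E'
from h import *
go(-108,0,48,100)
for z in(48,30,20):
    go(-108,0,z,40); print(z,st(),tip(-108,0))
E
```

```text
48 (6.2833, array([-1.0751e+02,  7.0000e-02]), np.float64(48.0), array([-0.15,  0.18]), np.float64(0.1)) [[85.3, 87.1, 87.6, 87.9, 88.1], [86.6, 86.9, 87.4, 87.9, 87.9]]
30 (6.9833, array([-1.0813e+02, -6.0000e-02]), np.float64(29.8), array([-0.24,  0.77]), np.float64(-0.4)) [[69.1, 69.5, 70.0, 70.1, 70.1], [68.6, 68.9, 70.3, 70.4, 70.7]]
20 (7.4833, array([-108.28,   -0.2 ]), np.float64(19.6), array([-0.69, -0.59]), np.float64(0.0)) [[58.2, 59.0, 59.3, 59.3, 59.4], [59.5, 59.5, 59.8, 60.3, 60.4]]
```

The offset is a steady 39 mm (tip = TCP + 39). Commanding z=10 puts the tips at about 49, clear of the plate at 36–38. Starting push 1.

Run:
```python
from h import *
go(-108,0,10,40); print(st(),tip(-108,0))
go(-98,0,10,40); print(st())
p=push(0,-98,0,10,-80,lim=12,step=2)
```

```text
(7.9833, array([-108.27,   -0.23]), np.float64(9.6), array([0.2 , 0.46]), np.float64(0.3)) [[48.9, 49.5, 50.0, 50.9, 50.9], [48.9, 49.5, 49.9, 50.0, 50.3]]
(8.4833, array([-97.57,  -0.  ]), np.float64(10.0), array([-0.52, -0.22]), np.float64(0.6))
[-96, 0] (8.7333, array([-9.593e+01,  1.000e-02]), np.float64(10.0), array([0.  , 0.82]), np.float64(0.1))
[-94, 0] (8.9833, array([-9.389e+01,  5.000e-02]), np.float64(10.0), array([ 0.33, -0.56]), np.float64(0.5))
[-92, 0] (9.2333, array([-9.185e+01,  1.000e-02]), np.float64(10.0), array([-0.21, -0.25]), np.float64(0.3))
[-90, 0] (9.4833, array([-8.992e+01, -2.000e-02]), np.float64(9.9), array([ 0.32, -0.08]), np.float64(0.5))
[-88, 0] (9.7333, array([-8.841e+01, -3.000e-02]), np.float64(9.9), array([-1.83,  0.75]), np.float64(0.7))
[-86, 0] (9.9833, array([-8.612e+01, -6.000e-02]), np.float64(9.9), array([-2.42,  0.55]), np.float64(0.8))
[-84, 0] (10.2333, array([-8.384e+01, -4.000e-02]), np.float64(9.9), array([-2.54,  0.65]), np.float64(0.3))
[-82, 0] (10.4833, array([-8.177e+01, -7.000e-02]), np.float64(9.9), array([-2.4 ,  0.52]), np.float64(-0.2))
[-80, 0] (10.7333, array([-7.978e+01, -5.000e-02]), np.float64(9.9), array([-2.41, -0.04]), np.float64(-0.5))
```

Contact came at about -88.5, and the post slides under about 2.5 N. Continuing to the corner.

Run:
```python
from h import *
go(-30,0,10,30); print(st())
p=push(0,-30,0,10,-19,lim=8,step=1)
p,d=manip.grab_frame("scene");W=cloud("scene",d);H=(W[...,:2]-O)@R
m=(d>0)&(W[...,2]>60)&(W[...,2]<78)&(abs(H[...,0]+10)<14)&(abs(H[...,1])<12); print(H[m].min(0),H[m].max(0),H[m].mean(0))
```

```text
(12.55, array([-2.993e+01, -1.000e-02]), np.float64(9.9), array([-2.6 ,  0.27]), np.float64(-2.0))
[-29, 0] (12.8, array([-2.909e+01, -1.000e-02]), np.float64(10.0), array([-3.3 ,  0.34]), np.float64(-1.3))
[-28, 0] (13.05, array([-2.797e+01, -2.000e-02]), np.float64(10.0), array([-3.48,  0.47]), np.float64(-2.2))
[-27, 0] (13.3, array([-2.687e+01, -2.000e-02]), np.float64(10.0), array([-3.02,  0.84]), np.float64(-0.9))
[-26, 0] (13.55, array([-2.615e+01, -2.000e-02]), np.float64(10.0), array([-3.81,  0.1 ]), np.float64(-0.9))
[-25, 0] (13.8, array([-26.11,  -0.06]), np.float64(10.0), array([-6.34, -0.14]), np.float64(-0.4))
[-24, 0] (14.05, array([-26.17,  -0.05]), np.float64(9.9), array([-10.25,   0.91]), np.float64(2.0))
[-20.56930125 -11.99013677] [ 0.12080099 11.09036964] [-9.62270321  0.93438047]
```

The hard stop came at TCP -26.1, which puts the post at about x = -10, the corner. I'll retreat, go round to the -y side and push along +y.

Run:
```python
from h import *
go(-42,0,10,60); go(-42,-48,10,120); go(-10,-48,10,100); go(-10,-32,10,60); print(st())
p=push(1,-10,-32,10,-19,lim=8,step=2)
if p[1]>=-19:
    go(-10,6,10,30); print(st())
    p=push(1,-10,6,10,21,lim=8,step=1)
```

```text
(15.9833, array([-10.39, -31.39]), np.float64(10.0), array([-0.21,  0.02]), np.float64(-0.1))
[-10, -30] (16.2333, array([-10.04, -30.02]), np.float64(10.0), array([ 0.22, -0.9 ]), np.float64(0.1))
[-10, -28] (16.4833, array([ -9.93, -27.98]), np.float64(10.0), array([0.13, 0.18]), np.float64(0.3))
[-10, -26] (16.7333, array([ -9.99, -25.91]), np.float64(10.0), array([ 0.18, -0.18]), np.float64(0.7))
[-10, -24] (16.9833, array([-10.01, -23.88]), np.float64(10.0), array([0.21, 0.26]), np.float64(-0.1))
[-10, -22] (17.2333, array([-10.07, -21.96]), np.float64(10.0), array([0.71, 0.21]), np.float64(-0.2))
[-10, -20] (17.4833, array([-10.07, -20.08]), np.float64(9.9), array([ 0.42, -0.99]), np.float64(0.0))
[-10, -18] (17.7333, array([-10.09, -17.92]), np.float64(9.9), array([-0.15, -0.66]), np.float64(0.0))
(18.6833, array([-9.76,  6.55]), np.float64(10.2), array([-0.51, -1.06]), np.float64(0.0))
[-10, 7] (18.9333, array([-9.82,  7.05]), np.float64(10.2), array([-0.69, -0.67]), np.float64(0.9))
[-10, 8] (19.1833, array([-9.8 ,  7.92]), np.float64(10.1), array([ 0.18, -1.59]), np.float64
[... 531 characters left out ...]
, array([-10.02,  14.08]), np.float64(10.0), array([ 1.13, -1.19]), np.float64(0.2))
[-10, 15] (20.9333, array([-10.02,  15.08]), np.float64(10.0), array([ 1.17, -1.62]), np.float64(1.1))
[-10, 16] (21.1833, array([-10.04,  16.11]), np.float64(10.0), array([ 1.2 , -1.34]), np.float64(0.3))
[-10, 17] (21.4333, array([-9.99, 17.11]), np.float64(10.0), array([ 1.52, -1.39]), np.float64(1.1))
[-10, 18] (21.6833, array([-10.  ,  17.92]), np.float64(10.0), array([ 0.81, -2.11]), np.float64(1.6))
[-10, 19] (21.9333, array([-10.03,  18.02]), np.float64(10.0), array([ 0.71, -5.04]), np.float64(2.7))
[-10, 20] (22.1833, array([-10.05,  18.05]), np.float64(10.0), array([ 0.67, -8.93]), np.float64(3.2))
```

A firm stop at TCP y=18.0. I'll back off in -y, lift clear and check.

Run:
```python
from h import *
go(-10,0,10,60); go(-10,-40,10,100); go(-60,-40,110,120)
manip.move_ptp(w(-230,0,200),[180,0,YAW+180]); print(st())
ims=[]
for n,r in(("scene",(250,140,450,340)),("side",(210,180,410,380))):
    p,d=manip.grab_frame(n);W=cloud(n,d);H=(W[...,:2]-O)@R;z=W[...,2]
    m=(d>0)&(z>70)&(z<79)&(abs(H[...,0]+10)<40)&(abs(H[...,1]-20)<60); print(n,"post",H[m].mean(0),m.sum())
    m=(d>0)&(z>34)&(z<40)&(H[...,0]>90)&(H[...,0]<120)&(abs(H[...,1]-7)<50); print("jaw",H[m].min(0),H[m].max(0))
    m=(d>0)&(z>22)&(z<29)&(H[...,0]>105)&(H[...,0]<134)&(abs(H[...,1]-7)<35); print("bar",H[m].mean(0),H[m].min(0),H[m].max(0))
    ims.append(cv2.resize(p[r[1]:r[3],r[0]:r[2],::-1],(400,400),interpolation=cv2.INTER_CUBIC))
cv2.imwrite("pics/end.png",np.hstack(ims))
```

```text
(25.1083, array([-2.2931e+02, -1.9000e-01]), np.float64(199.3), array([ 0.24, -0.67]), np.float64(0.2))
scene post [-8.62794163 40.26669607] 105
jaw [101.58156694 -28.31970098] [115.0007043   43.51335148]
bar [121.42712799   4.37610137] [112.53185912 -26.65051084] [131.6700115   40.68227692]
side post [-8.57877278 38.01539523] 51
jaw [103.40866345 -29.69455351] [115.10216995  44.469291  ]
bar [122.87213857  -0.96347934] [105.43869673 -27.45644377] [133.92804215  35.42019736]
```

View pics/end.png

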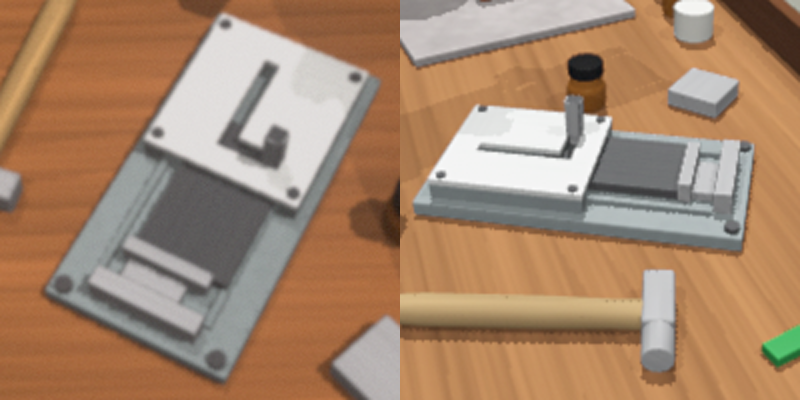

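The post stands at the end of the short leg (scene crop (275,145)). The bar is held between jaw and fence (155,285), and the jar, block and hammer have not moved. Handing in.

```bash
python3 -c "
from workcell import manip
print(manip.job_done())"
```

```text
the job is handed in; nothing more can be done
None
```

The silver bar is clamped and the jaw is locked. With the gripper shut, I pushed the post along the long leg to the corner (hard stop, about 10 N), then sideways to the end of the short leg (hard stop, about 9 N). I handed the job in at about 25 s with the arm clear of everything.

**Last checks:**
- **Post:** the scene camera puts it at holder (-8.6, 40.3) mm and the side camera at (-8.6, 38.0) mm, against a target of (-10, 40). The 2 mm between cameras is about their calibration error, and the force stop agrees with the end of the slot.
- **Jaw:** its front face reads about 115 mm, against 114 expected.
- **Bar:** the picture shows it lying between jaw and fence. The depth readings there (mean x 121–123, against 124–125.5 expected) include points from the jaw and bed, so they don't fix its exact position.
- **Bystanders:** the jar, block and hammer look unmoved in the last picture. I did not measure their positions.

**Disagreement with the description:** the fingers end about 39 mm short of the stated tool point. My first approach therefore passed over the post without touching it. I measured the offset with both cameras and corrected the height before pushing.

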